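# Bring the red bay of the spice carousel to the front and put the chilli jar back in it

### The arm

A 6-joint arm with a two-finger parallel gripper is mounted at the origin on a cart in front of the work surface, level with it; the furniture and walls round the work are solid. World frame = base frame: x ahead of the robot, y to its left, z up, the work surface at z = 0. Lengths are in mm, angles in degrees, forces in N, time in s.
With the tool pointing down it reaches from about 300 to 1000 mm from the base axis. Payload 5.1 kg.
Tool frame: the origin (TCP) lies between the finger pads; the fingertips stand 8 mm ahead of it and the grasp point (between the pads) lies 11 mm behind it; z points along the fingers, y is the line along which they close (so a half turn about z gives the same grasp; the last joint's range is limited). The gripper opens to 95 mm and grips with 3 to 60 N. Pads are 20 mm wide; open, the fingers measure 119 mm over their backs; the gripper's body (75 mm by 180 mm) begins 59 mm behind the grasp point.
Start: joints at [60.642, 7.093, 94.555, -0, 78.352, -4.733], TCP at [270.866, 590.86, 222.656] pointing down, gripper open.
Joint ranges: [-149.61, 149.61], [-58.7, 133.49], [1.44, 155.28], [-77.14, 257.14], [18.33, 153.61], [-166.67, 166.67]. Speed limits (degrees/s): [147.25, 147.25, 180, 180, 180, 180].

### API

Orientations are given as [roll, pitch, yaw] about the fixed x, y, z axes, in that order (R = Rz(yaw) Ry(pitch) Rx(roll)).
In Python, from workcell import arm gives the robot as it stands.
- The arm moves only by the tool servo_tool, never from a script. Its argument "commands" is a list of rows, each a list of 7 numbers: the turn, a rotation vector about the tool's x, y, z each as a share of 0.1 rad, from -1 to 1, then the shift along the tool's x, y, z each as a share of 0.02 m, from -1 to 1, then the opening, from 0 (shut) to 1 (fully open). In form: [[wx, wy, wz, dx, dy, dz, hand], ...]. A call has 1 to 8 rows; each row shifts and turns the commanded pose from where the row before left it, along the tool's axes as they then stand; what a row does not reach is not made up. A row lasts 1/12 s, in which the tool goes at most 41.7 mm and 7.16 degrees, less where a joint would pass 70% of its speed; a pose out of reach is approached as far as the arm can. A call with a number of a shift or a turn outside -1 to 1 is refused whole. A call with a gripper value outside its range is refused whole. The fingers move at their own pace and stop on an object; "grip_force" is the grip in N (left out, the last holds). Time passes only in rows, so rows that do not move let the fingers close. It gives the time, the measured TCP pose, the force, the opening and the grip force at its end, in the units of the state.
- arm.sense(): the state, without advancing time (a new reading comes with each control period).
- arm.camera(name): name is "scene" or "top" or "wrist"; returns a dict with "frame" (384x512x3 uint8, red, green, blue), "camera_matrix" (3x3 intrinsics, pixels), "k1" (the pictures are not rectified: a ray, as slopes to the right and down, at radius r is drawn at 1 + k1 r^2 times it, then the intrinsics apply), "R" (3x3) and "t" (3): a world point X has camera coordinates R X + t. Camera axes: x right, y down, z forward; pixel columns grow to the right and rows downward; lengths in mm; the calibration is good to about 2 mm. A picture is of the moment at which its call begins. There is no depth.
- arm.hand_in(): hands the job in; it is judged then, once.
The state is a dict: "t": time; "q": joint angles; "dq": joint speeds; "joint_efforts": joint torques, N m; "tool_pos": TCP position; "ee_rot": TCP orientation; "contact_force": force on the tool from outside, world axes, zero at the start; "torque": the same for the moment, N m; "grip_width": opening from 0.0 (shut) to 1.0 (fully open); "grasp_force": force on a finger pad.
Only numpy, scipy, OpenCV 4.12 (cv2) and the standard library are available. Lean on these libraries where they do the work, as an engineer would, in place of code of your own. Each camera call takes 0.05 s, during which the arm holds its last target. There are 200 camera calls.

### The job

First turn the spice carousel until its empty bay, the one with the red tab, faces front, with the tab in line with the white pointer on the base, and let it come to rest. Then put the red-lidded chilli jar that stands beside the carousel into that bay, setting it down gently and upright, and let go, leaving the tab in line with the pointer. The tin and the bowls stay in their bays, and the steel tumbler beside the carousel is left alone.

Things in the scene. Friction and masses are not known exactly. Their poses are not given: they have to be found in the camera images.
- base: Fixed round dark base of the carousel, 210 mm across, 12 mm high, standing on the counter. Origin: underside centre, on the turning axis. A white pointer bar (16 mm wide, 11 mm high) sticks out from it along its own -x axis to 189 mm from the axis; that direction is the front and points roughly towards the robot.
- carousel: Wooden turning tray on the base, 262 mm across, z up. Origin: centre of its underside, on the axis, 16 mm above the counter. Four equal bays centred 73 mm from the axis at its -x, +x, -y, +y; the -x bay is empty and marked red. When its x axis is parallel to that of the base, the red bay faces front. It turns endlessly either way; a light friction (about 0.12 N m) stops it when not pushed.
- hub (a point): Top of the small knob (28 mm wide) at the tray's centre, 44 mm above the tray's origin. Other heights above the tray's origin: bay floors 14 mm, outer lip 24 mm, two crossed dividers (4 mm thick, along the diagonals of its x and y axes) 38 mm.
- knob (a point): Centre of the top of one of four equal upright round steel knobs on the tray's rim, one at the end of each divider (at 45, 135, 225 and 315 degrees from the tray's x axis), to push the tray round by: axes 134 mm from the turning axis, 20 mm thick (22 mm at the head), top 62 mm above the tray's origin, 78 mm above the counter. This one is at 225 degrees.
- red_tab (a point): Top middle of the upright red tab (46 mm wide, 6 mm thick) on the tray's lip, outside the middle of the empty bay, about 133 mm from the axis, 34 mm above the tray's origin.
- red_bay (a point): Centre of the floor of the empty bay, marked by a flat red disc 72 mm wide; 73 mm from the axis, 30 mm above the counter. A round foot of up to 100 mm would fit in the bay.
- pointer (a point): Top of the white pointer's rounded tip, 176 mm from the axis, 11 mm above the counter.
- chilli_jar: Clear jar of red chilli with a red screw lid, 62 to 66 mm wide, 82 mm high, about 0.22 kg, standing on the counter. Origin: centre of its underside, z up. The lid (62 mm across) takes the top 11 mm and does not come off. It starts to the left or to the right of the carousel.
- food_tin: Food tin, 75 mm across, 58 mm high, loose in a bay of the carousel. Origin: underside centre.
- lime_cup: Small lime green plastic bowl, 62 mm across, 36 mm high, loose in a bay of the carousel. Origin: underside centre.
- katori: Small steel bowl, 73 mm across, 36 mm high, loose in a bay of the carousel. Origin: underside centre.
- tumbler: Steel tumbler, 68 mm across, 98 mm high, loose on the counter on the other side of the carousel from the jar. Origin: underside centre.
Things that resemble listed ones, but are neither listed nor needed, are in the scene too. Leave any turquoise look-alike of the chilli_jar alone.

How it is judged:
By the outcome, as a careful person would: the job done as asked, in the order asked, and still so for the second after the job is handed in, with the robot touching nothing.
It also fails if it takes over 72 s, if anything falls off the work surface, if the arm or the gripper's body presses on something with over 40 N, if the wrist force passes 120 N, or if a joint passes its speed limit or range.

## Working session

There is one attempt and no reset: what is moved stays moved. The work goes in short steps, Python scripts to look and compute and a tool call to move; the robot and the scene stay as the last step left them, time stands still between calls to the robot, and variables do not carry over. Pictures are saved under pics/ and viewed, at most 10 in all, crops included, and the job is handed in when it is done.

Besides the shell and the picture viewer there is one more tool, called after ">>>" as name(argument=value, ...), one argument or row to a line, values as JSON. servo_tool: Moves the arm, as the interface text tells. Shift numbers are shares of 0.02 m and turn numbers shares of 0.1 rad, none past 1 either way. Its arguments: {"type":"object","properties":{"commands":{"type":"array","items":{"type":"array","items":{"type":"number"}}},"grip_force":{"type":"number"}},"required":["commands"]}

```bash
mkdir -p pics; cat > h.py <<'E'
import numpy as np, cv2
from workcell import arm
def shot(n,fn=None):
    c=arm.camera(n)
    if fn: cv2.imwrite('pics/'+fn,cv2.cvtColor(np.array(c['frame']),cv2.COLOR_RGB2BGR))
    return c
def ray(c,uv):
    K=np.array(c['camera_matrix']);R=np.array(c['R']);t=np.array(c['t'])
    d=cv2.undistortPoints(np.array([[uv]],float),K,np.array([c['k1'],0,0,0.]))[0,0]
    return -R.T@t, R.T@np.array([d[0],d[1],1.])
def plane(c,uv,z):
    o,d=ray(c,uv); return o+d*(z-o[2])/d[2]
def tri(c1,u1,c2,u2):
    o1,d1=ray(c1,u1);o2,d2=ray(c2,u2)
    s=np.linalg.lstsq(np.c_[d1,-d2],o2-o1,rcond=None)[0]
    a=o1+s[0]*d1;b=o2+s[1]*d2
    return (a+b)/2,np.linalg.norm(a-b)
def proj(c,X):
    K=np.array(c['camera_matrix']);R=np.array(c['R']);t=np.array(c['t'])
    return cv2.projectPoints(np.array([X],float),cv2.Rodrigues(R)[0],t,K,np.array([c['k1'],0,0,0.]))[0][0,0]
def blobs(c,lo,hi,amin=40):
    h=cv2.cvtColor(np.array(c['frame']),cv2.COLOR_RGB2HSV)
    h[...,0]=(h[...,0].astype(int)+90)%180   # red -> hue 90
    m=cv2.inRange(h,np.array(lo),np.array(hi))
    n,l,s,ce=cv2.connectedComponentsWithStats(m)
    return [(ce[i].round(1),s[i]) for i in range(1,n) if s[i,4]>=amin],l
E
python3 - <<'E'
from h import *
s=arm.sense(); print(s['t'],s['tool_pos'],s['ee_rot'],s['contact_force'],s['grip_width'])
ims=[]
for n in('scene','top'):
    c=shot(n,n+'0.png')
    print(n,(-np.array(c['R']).T@np.array(c['t'])).round(),c['k1'])
    for b in blobs(c,(80,120,60),(100,255,255))[0]: print(b)
E
```

```text
0.0 [270.57289317 590.34127069 221.41494679] [-1.79884599e+02 -1.13502361e-02  1.55373250e+02] [ 0.13817453 -0.50278038  0.11673973] 0.9994284121359372
scene [-606. -645. 1015.] -0.08183370457392881
(array([176.6,  13.1]), array([170,   8,  13,  10,  94], dtype=int32))
(array([329.1,  28.3]), array([310,  22,  39,  15, 273], dtype=int32))
(array([176.8, 128.5]), array([171, 126,  13,   7,  65], dtype=int32))
(array([176.9, 137.8]), array([174, 135,   8,   7,  41], dtype=int32))
(array([184.6, 175.7]), array([179, 170,  12,  12, 112], dtype=int32))
(array([215.7, 195.7]), array([208, 190,  17,  12, 152], dtype=int32))
(array([304.8, 205.1]), array([296, 201,  18,  10, 124], dtype=int32))
top [-363.  390. 1821.] -0.14502994304386121
(array([278.7,  51.9]), array([259,  47,  40,  11, 176], dtype=int32))
(array([78.9, 96.1]), array([ 69,  87,  17,  17, 117], dtype=int32))
(array([441.3, 177.4]), array([434, 164,  16,  21, 111], dtype=int32))
(array([291. , 175.1]), array([284, 169,  15,  14, 162], dtype=int32))
(array([106.1, 182. ]), array([ 99, 174,  15,  17, 173], dtype=int32))
(array([419.8, 213.1]), array([ 388,  186,   78,   55, 1152], dtype=int32))
(array([240.1, 221. ]), array([233, 215,  15,  12, 152], dtype=int32))
```

View pics/scene0.png

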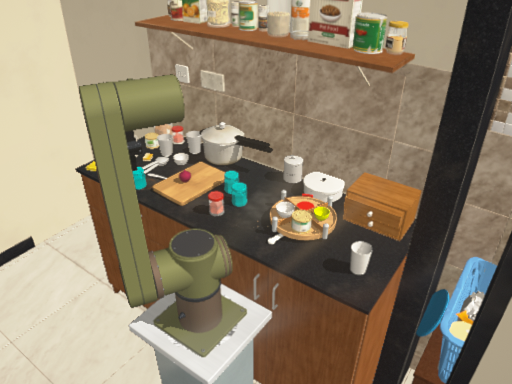

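View pics/top0.png

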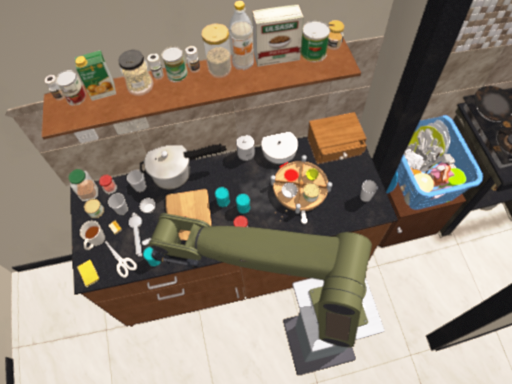

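Candidates for the jar: red-lidded jar at scene (216,203) / top (240,221), right beside the turquoise look-alikes and left of the carousel; a similar red-lidded jar far back-left at scene (177,132) / top (106,182); turquoise ones at scene (232,182), (239,195), (140,178); spice jars on the shelf. I choose scene (216,203): it is beside the carousel. The carousel is at scene (303,215) / top (300,187), with its red bay at scene (305,205) / top (291,175). The white pointer tip is at scene (273,241) / top (304,215).

```bash
python3 - <<'E'
from h import *
s=shot('scene');t=shot('top')
print('redbay',tri(s,(304.8,205.1),t,(291,175.1)),plane(t,(291,175.1),30),plane(s,(304.8,205.1),30))
print('jar lid',tri(s,(215.7,195.7),t,(240.1,221)),plane(s,(215.7,195.7),82))
print('ptr',plane(s,(273,241),11),plane(t,(304,216),11))
print('tumbler',plane(t,(370,185),98),plane(s,(361,246),98))
a=cv2.resize(s['frame'][165:265,190:350],(640,400),interpolation=3)
b=cv2.resize(t['frame'][150:250,200:360],(640,400),interpolation=3)
cv2.imwrite('pics/c1.png',cv2.cvtColor(np.hstack([a[:, :],b])[:, :],cv2.COLOR_RGB2BGR)) if 0 else None
v=np.vstack([cv2.resize(x,(480,300)) for x in(a,b)])
cv2.imwrite('pics/c1.png',cv2.cvtColor(v,cv2.COLOR_RGB2BGR))
w=arm.camera('wrist');R=np.array(w['R']);print('wristcam',(-R.T@np.array(w['t'])).round(),R.round(2),w['camera_matrix'])
E
```

```text
redbay (array([659.65506406,  28.08536512,  33.91859754]), np.float64(4.851510923952699)) [659.57174864  28.86750937  30.        ] [667.90665495  30.26416645  30.        ]
jar lid (array([457.52022916, 322.60666951,  74.92991307]), np.float64(1.3935105921495645)) [448.68329822 315.39158899  82.        ]
ptr [421.31529665  19.6259539   11.        ] [441.23833202  25.28118334  11.        ]
tumbler [ 480.34795857 -299.60480524   98.        ] [ 482.54808246 -291.220781     98.        ]
wristcam [194. 626. 385.] [[ 0.42  0.91 -0.  ]
 [ 0.87 -0.4   0.29]
 [ 0.27 -0.12 -0.96]] [[340.18198644   0.         253.45228425]
 [  0.         340.18198644 194.40832351]
 [  0.           0.           1.        ]]
```

View pics/c1.png

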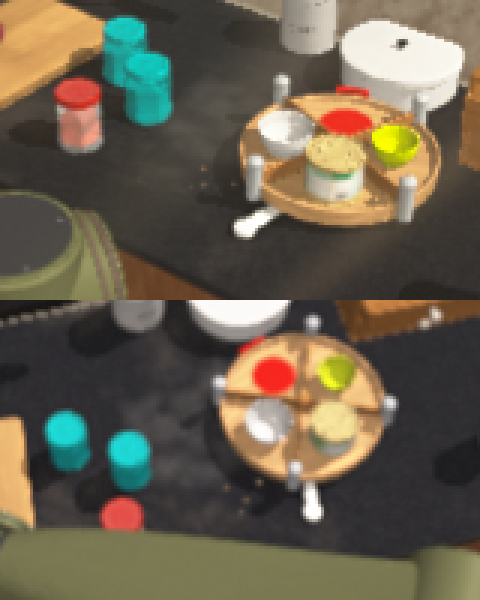

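The crop confirms it: a clear jar with red chilli and a red lid at crop (78,115), with turquoise jars next to it. The red bay is at the back left, roughly opposite the pointer. Next I move over the carousel, with the wrist camera passing the jar on the way.

>>> servo_tool(
  commands=[
    [0,0,0,-0.9,-0.7,-0.5,1],
    [0,0,0,-1,-0.8,-0.5,1],
    [0,0,0,-1,-0.8,-0.5,1],
    [0,0,0,-1,-0.8,-0.5,1],
    [0,0,0,-1,-0.8,-0.5,1],
    [0,0,0,-1,-0.8,-0.5,1],
    [0,0,0,-1,-0.8,-0.5,1],
    [0,0,0,-1,-0.8,-0.5,1],
  ],
)

```text
t: 0.92
tool_pos: [362.3, 409.3, 303.1]
ee_rot: [-180.0, 0.0, 155.4]
contact_force: [0.0, -0.0, 0.1]
grip_width: 1.0
grasp_force: 0.0
```

```bash
python3 - <<'E'
from h import *
import pickle
c=shot('wrist','w1.png');print(arm.sense()['tool_pos'],arm.sense()['q'])
pickle.dump(c,open('w1.pkl','wb'))
for b in blobs(c,(80,120,60),(100,255,255))[0]: print(b, plane(c,b[0],82))
E
```

```text
[364.72932777 406.89127185 305.80820869] [ 42.59523089  -8.42043123 102.01466691  -0.18585407  86.22466257
 -22.61970345]
(array([415.4, 223.3]), array([ 395,  204,   42,   40, 1300], dtype=int32)) [510.01067589 560.37294216  82.        ]
(array([220.3, 253.6]), array([ 195,  218,   50,   62, 2079], dtype=int32)) [446.44036001 325.02999918  82.        ]
```

>>> servo_tool(
  commands=[
    [0,0,0,-1,-0.8,-0.5,1],
    [0,0,0,-1,-0.8,0,1],
    [0,0,0,-1,-0.8,0,1],
    [0,0,0,-1,-0.8,0,1],
    [0,0,0,-1,-0.8,0,1],
    [0,0,0,-1,-0.8,0,1],
    [0,0,0,-1,-0.8,0,1],
    [0,0,0,-1,-0.8,0,1],
  ],
)

```text
t: 1.63
tool_pos: [454.4, 226.4, 312.6]
ee_rot: [180.0, 0.0, 155.4]
contact_force: [0.2, 1.2, -0.1]
grip_width: 1.0
grasp_force: 0.0
```

```bash
python3 - <<'E'
from h import *
import pickle
c=shot('wrist','w2.png');print(arm.sense()['tool_pos'],arm.sense()['q'])
pickle.dump(c,open('w2.pkl','wb'))
for b in blobs(c,(80,120,60),(100,255,255))[0]: print(b, plane(c,b[0],82))
E
```

```text
[456.07219504 223.24957471 312.50155583] [ 20.1306849  -13.5490908  105.7902797   -0.19203995  87.74681497
 -45.05776076]
(array([507.6, 103.9]), array([502,  88,  10,  32, 209], dtype=int32)) [511.20231118 523.78231779  82.        ]
(array([327.1, 127.3]), array([ 300,  100,   55,   55, 2391], dtype=int32)) [450.21930988 321.25185083  82.        ]
(array([194. , 334.1]), array([171, 326,  46,  20, 741], dtype=int32)) [639.72117433  49.62846156  82.        ]
(array([222.4, 354. ]), array([210, 339,  24,  27, 187], dtype=int32)) [687.4068625   70.46668382  82.        ]
```

>>> servo_tool(
  commands=[
    [0,0,0,-1,-0.8,0,1],
    [0,0,0,-1,-0.8,0,1],
    [0,0,0,-1,-0.8,0,1],
    [0,0,0,-1,-0.8,0,1],
    [0,0,0,-1,-0.8,0,1],
    [0,0,0,-1,-0.8,0,1],
    [0,0,0,0,0,0,1],
    [0,0,0,0,0,0,1],
  ],
)

```text
t: 2.35
tool_pos: [523.4, 89.6, 312.3]
ee_rot: [-180.0, -0.0, 155.2]
contact_force: [0.2, 0.1, -0.6]
grip_width: 0.995
grasp_force: 0.0
```

```bash
python3 - <<'E'
from h import *
import pickle
c=shot('wrist','w3.png');print(arm.sense()['tool_pos'],arm.sense()['q'])
pickle.dump(c,open('w3.pkl','wb'))
for b in blobs(c,(80,120,60),(100,255,255))[0]: print(b, plane(c,b[0],30))
E
```

```text
[523.10788153  90.28921937 312.41564888] [ 3.98383302e+00 -1.04568471e+01  1.03182286e+02  2.58646230e-02
  8.73078984e+01 -6.13444913e+01]
(array([419.8,  21.3]), array([ 391,    0,   60,   49, 2438], dtype=int32)) [456.4144295  342.75405333  30.        ]
(array([254.5, 259.3]), array([ 230,  238,   50,   44, 1718], dtype=int32)) [661.7306104  27.3390459  30.       ]
(array([287.4, 287.5]), array([273, 274,  26,  24, 205], dtype=int32)) [725.44736322  52.40640806  30.        ]
```

View pics/w3.png

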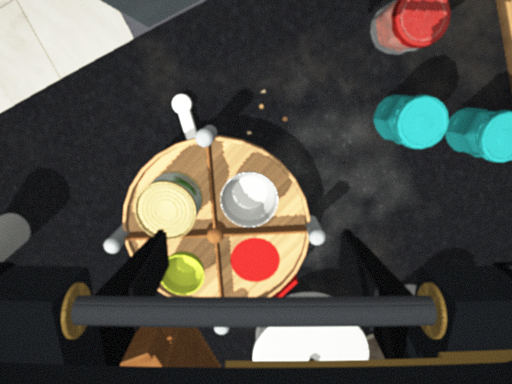

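The wrist picture shows: pointer disc (181,103), hub (215,236), red disc (254,259), tab edge (289,287), knobs near (206,133), (316,228), (115,243) and (221,328), the jar top right at (419,20) and turquoise jars at (415,120) and (490,135).

```bash
python3 - <<'E'
from h import *
import pickle
w1,w2,w3=[pickle.load(open(f'w{i}.pkl','rb')) for i in(1,2,3)]
print('lid tri',tri(w1,(220.3,253.6),w2,(327.1,127.3)),[plane(c,u,82) for c,u in((w1,(220.3,253.6)),(w2,(327.1,127.3)))])
hub=plane(w3,(215,235),60);print('hub',hub)
p=plane(w3,(181,103),11);print('ptr',p,np.linalg.norm((p-hub)[:2]))
f=np.degrees(np.arctan2(*(p-hub)[1::-1]));print('front ang',f)
rb=plane(w3,(254.5,259.3),30);print('bay',rb,np.linalg.norm((rb-hub)[:2]),'ang',np.degrees(np.arctan2(*(rb-hub)[1::-1])))
for u in((206,133),(318,226),(112,244),(221,328)):
    k=plane(w3,u,78);print('knob',u,k,np.linalg.norm((k-hub)[:2]),np.degrees(np.arctan2(*(k-hub)[1::-1])))
v=w3['frame'][80:350,80:440]
cv2.imwrite('pics/w3c.png',cv2.cvtColor(cv2.resize(v,(800,600),interpolation=2),cv2.COLOR_RGB2BGR))
E
```

```text
lid tri (array([451.25032984, 322.32944025,  72.3536795 ]), np.float64(1.6185159342343391)) [array([446.44036001, 325.02999918,  82.        ]), array([450.21930988, 321.25185083,  82.        ])]
hub [592.70582554   1.3095149   60.        ]
ptr [421.08518699  30.87891094  11.        ] 174.14934038976824
front ang 170.22419707693197
bay [661.7306104  27.3390459  30.       ] 73.7696238945326 ang 20.661666196931524
knob (206, 133) [467.12881699  54.87033752  78.        ] 136.52233075619193 156.90089197938786
knob (318, 226) [629.83360428 130.03906005  78.        ] 133.97674331959777 73.91154382395305
knob (112, 244) [ 542.14590344 -120.61464267   78.        ] 131.99168883062447 -112.5229727528029
knob (221, 328) [716.84094003 -49.92385089  78.        ] 134.29216068089463 -22.427045500193454
```

View pics/w3c.png

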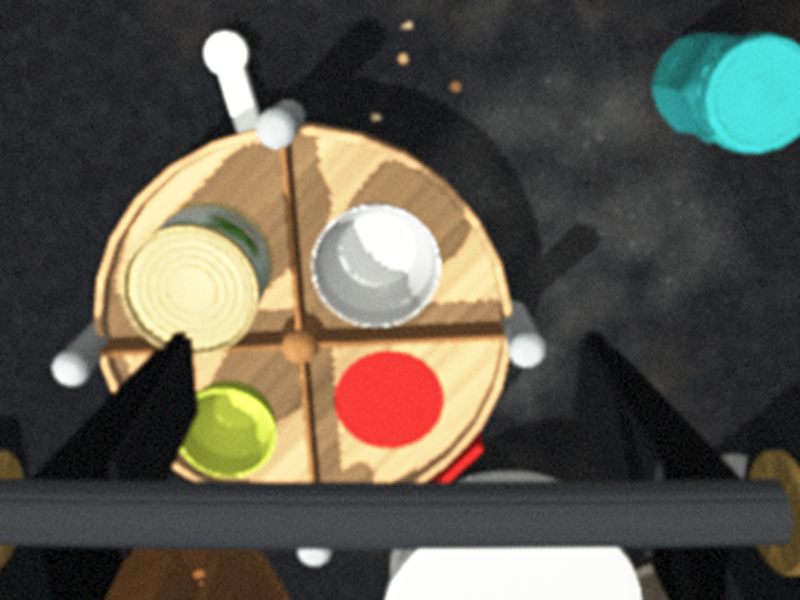

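Knob tops sit at crop (277,127), (527,349), (70,368) and (313,553). Next I refine the axis and check clearance to the pot and canister behind.

```bash
python3 - <<'E'
from h import *
import pickle
w1,w2,w3=[pickle.load(open(f'w{i}.pkl','rb')) for i in(1,2,3)]
s=shot('scene');t=shot('top')
print('pot knob',tri(s,(323.3,179.7),w3,(316,357)),'canister',tri(s,(293,159),t,(245,141)))
print('turq',[plane(w3,u,82)for u in((425,121),(500,135))])
ks=[plane(w3,(80+u*.45,80+v*.45),78)[:2] for u,v in((277,127),(527,349),(70,368),(313,553))]
K=np.array(ks);ax=K.mean(0);print('axis',ax,'mids',(K[0]+K[3])/2,(K[1]+K[2])/2)
for k in K:print(k,np.linalg.norm(k-ax),np.degrees(np.arctan2(*(k-ax)[::-1])))
p=plane(w3,(181,103.4),11)[:2]-ax;print('front',np.degrees(np.arctan2(p[1],p[0])),np.linalg.norm(p))
rb=plane(w3,(254.5,259.3),30)[:2]-ax;print('bay',np.degrees(np.arctan2(rb[1],rb[0])),np.linalg.norm(rb))
E
```

```text
pot knob (array([846.64406824,  46.56694473,  54.97858412]), np.float64(6.637395502270874)) canister (array([861.13485553, 209.92040717, 101.45447509]), np.float64(0.8830534553083565))
turq [array([559.3137743 , 290.60808136,  82.        ]), array([612.26594393, 369.61943103,  82.        ])]
axis [5.94033948e+02 3.85973410e-01] mids [5.94398695e+02 2.47719157e-01] [5.93669200e+02 5.24227664e-01]
[470.75055804  51.25883373] 133.3673199663192 157.5765203260437
[643.52197833 123.48699686] 132.6760233414919 68.0993041368962
[ 543.81642095 -122.43854153] 132.69386362864066 -112.23748764599243
[718.0468327  -50.76339542] 134.14713424415936 -22.413799646755052
front 170.0532308282641 175.1241756257989
bay 21.709715846763658 72.86498667406755
```

>>> servo_tool(
  commands=[
    [0,0,1,0,0,0.4,0.6],
    [0,0,1,0,0,0.4,0.6],
    [0,0,1,0,0,0.4,0.6],
    [0,0,1,0,0,0.4,0.6],
    [0,0,1,0,0,0.4,0.6],
    [0,0,1,0,0,0.4,0.6],
    [0,0,1,0,0,0.4,0.6],
    [0,0,1,0,0,0.4,0.6],
  ],
)

```text
t: 3.17
tool_pos: [522.7, 91.4, 248.4]
ee_rot: [180.0, -0.0, 109.4]
contact_force: [-0.1, -0.6, 0.2]
grip_width: 0.604
grasp_force: 0.0
```

>>> servo_tool(
  commands=[
    [0,0,1,0,0,0.4,0.6],
    [0,0,1,0,0,0.4,0.6],
    [0,0,1,0,0,0.4,0.6],
    [0,0,1,0,0,0.4,0.6],
    [0,0,1,0,0,0.4,0.6],
    [0,0,1,0,0,0.4,0.6],
    [0,0,1,0,0,0.4,0.6],
    [0,0,0.2,0,0,0,0.6],
  ],
)

```text
t: 3.83
tool_pos: [521.7, 91.2, 190.8]
ee_rot: [-179.8, 0.1, 68.2]
contact_force: [-0.5, 0.6, -0.5]
grip_width: 0.601
grasp_force: 0.0
```

```bash
cat >> h.py <<'E'
def go(x,y,z,yaw=None):
    s=arm.sense();p=np.array(s['tool_pos']);a=np.radians(s['ee_rot'][2])
    D=np.array([x,y,z])-p
    u=[D[0]*np.cos(a)+D[1]*np.sin(a),D[0]*np.sin(a)-D[1]*np.cos(a),-D[2]]
    print('pos',p.round(1),'rot',np.round(s['ee_rot'],1),'shift units',np.round(np.array(u)/20,2),
      'wz units',None if yaw is None else round(-np.radians((yaw-s['ee_rot'][2]+180)%360-180)/.1,2),'F',np.round(s['contact_force'],1),'grip',s['grip_width'],'t',s['t'],'q6',s['q'][5])
E
python3 -c "
from h import *
go(644,124,110,68)"
```

```text
pos [521.7  91.2 190.8] rot [-1.798e+02  1.000e-01  6.820e+01] shift units [3.79 5.07 4.04] wz units 0.04 F [-0.5  0.6 -0.5] grip 0.6012172403816695 t 3.8333 q6 25.860430032031026
```

>>> servo_tool(
  commands=[
    [0,0,0,0.62,0.84,0.5,0.6],
    [0,0,0,0.62,0.84,0.5,0.6],
    [0,0,0,0.62,0.84,0.6,0.6],
    [0,0,0,0.62,0.84,0.6,0.6],
    [0,0,0,0.62,0.84,0.6,0.6],
    [0,0,0,0.62,0.84,0.6,0.6],
    [0,0,0,0,0,0.6,0.6],
    [0,0,0,0,0,0,0.6],
  ],
)

```text
t: 4.5
tool_pos: [642.8, 122.7, 109.6]
ee_rot: [-179.7, 0.1, 68.4]
contact_force: [-0.5, 0.1, -0.9]
grip_width: 0.601
grasp_force: 0.0
```

```bash
python3 -c "
from h import *
go(644,124,60,68)
c=shot('wrist','w4.png')
print(proj(c,(644,124,78)))"
```

```text
pos [642.8 122.7 109.6] rot [-1.797e+02  1.000e-01  6.840e+01] shift units [0.08 0.03 2.48] wz units 0.08 F [-0.5  0.1 -0.9] grip 0.6012163348749897 t 4.5 q6 27.680216848624106
[255.46224716 228.59164163]
```

View pics/w4.png

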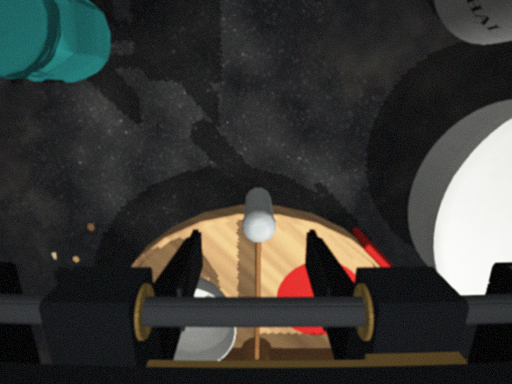

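The knob is at (259,226), centred between the fingertips at (197,240) and (315,240). I descend and grip it lightly.

>>> servo_tool(
  commands=[
    [0,0,0,0.1,0.05,0.5,0.6],
    [0,0,0,0,0,0.6,0.6],
    [0,0,0,0,0,0.6,0.6],
    [0,0,0,0,0,0.5,0.6],
    [0,0,0,0,0,0.3,0.6],
    [0,0,0,0,0,0,0.4],
    [0,0,0,0,0,0,0.1],
    [0,0,0,0,0,0,0.1],
  ],
  grip_force=8,
)

```text
t: 5.22
tool_pos: [646.4, 123.5, 63.1]
ee_rot: [180.0, -0.0, 68.3]
contact_force: [0.2, 0.3, 0.7]
grip_width: 0.445
grasp_force: 0.0
```

>>> servo_tool(
  commands=[
    [0,0,0,0,0,0,0.1],
    [0,0,0,0,0,0,0.1],
  ],
)

```text
t: 5.38
tool_pos: [646.7, 123.5, 63.6]
ee_rot: [179.9, -0.0, 68.3]
contact_force: [0.1, 0.3, 0.4]
grip_width: 0.304
grasp_force: 0.0
```

```bash
python3 -c "
from h import *
go(644,124,60,68)"
```

```text
pos [646.7 123.5  63.6] rot [179.9  -0.   68.3] shift units [-0.03 -0.13  0.18] wz units 0.05 F [0.1 0.3 0.4] grip 0.30356369503186165 t 5.3833 q6 27.860662475734777
```

>>> servo_tool(
  commands=[
    [0,0,0,0,0,0.1,0.1],
    [0,0,0,0,0,0,0.1],
    [0,0,0,0,0,0,0.1],
    [0,0,-0.2,0,-0.134,0,0.1],
    [0,0,-0.4,-0.005,-0.268,0,0.1],
    [0,0,-0.6,-0.012,-0.4,0,0.1],
    [0,0,-0.8,-0.02,-0.535,0,0.1],
    [0,0,-0.8,-0.02,-0.535,0,0.1],
  ],
)

```text
t: 6.05
tool_pos: [610.1, 132.8, 61.3]
ee_rot: [179.9, -0.0, 84.6]
contact_force: [1.3, -0.7, 2.0]
grip_width: 0.216
grasp_force: 8.0
```

```bash
cat >> h.py <<'E'
def pol():
    s=arm.sense();p=np.array(s['tool_pos']);d=p[:2]-[594,.4]
    print('r',np.hypot(*d).round(1),'ang',np.degrees(np.arctan2(d[1],d[0])).round(2)%360,'yaw',np.round(s['ee_rot'],1),'z',p[2].round(1),'F',np.round(s['contact_force'],1),'grip',s['grip_width'],s['grasp_force'],'t',s['t'],'q6',s['q'][5])
E
python3 -c "
from h import *
pol()"
```

```text
r 133.3 ang 83.07 yaw [179.9  -0.   84.6] z 61.3 F [ 1.3 -0.7  2. ] grip 0.2163574464894234 8.00074670696631 t 6.05 q6 12.74143908660085
```

>>> servo_tool(
  commands=[
    [0,0,-0.8,-0.02,-0.535,0,0.1],
    [0,0,-0.8,-0.02,-0.535,0,0.1],
    [0,0,-0.8,-0.02,-0.535,0,0.1],
    [0,0,-0.8,-0.02,-0.535,0,0.1],
    [0,0,-0.8,-0.02,-0.535,0,0.1],
    [0,0,-0.8,-0.02,-0.535,0,0.1],
    [0,0,-0.8,-0.02,-0.535,0,0.1],
    [0,0,-0.8,-0.02,-0.535,0,0.1],
  ],
)

```text
t: 6.72
tool_pos: [527.3, 114.8, 61.3]
ee_rot: [179.9, -0.0, 121.3]
contact_force: [0.6, 1.0, 3.8]
grip_width: 0.215
grasp_force: 8.0
```

```bash
python3 -c "
from h import *
pol()"
```

```text
r 132.4 ang 120.25 yaw [179.9  -0.  121.3] z 61.3 F [0.6 1.  3.8] grip 0.2154680428479977 8.001059910748154 t 6.7167 q6 -24.770430394743947
```

>>> servo_tool(
  commands=[
    [0,0,-0.8,-0.02,-0.535,0,0.1],
    [0,0,-0.8,-0.02,-0.535,0,0.1],
    [0,0,-0.8,-0.02,-0.535,0,0.1],
    [0,0,-0.8,-0.02,-0.535,0,0.1],
    [0,0,-0.8,-0.02,-0.535,0,0.1],
    [0,0,-0.8,-0.02,-0.535,0,0.1],
    [0,0,-0.8,-0.02,-0.535,0,0.1],
    [0,0,-0.8,-0.02,-0.535,0,0.1],
  ],
)

```text
t: 7.38
tool_pos: [471.5, 50.9, 61.2]
ee_rot: [180.0, -0.1, 157.9]
contact_force: [-2.3, 3.0, 6.0]
grip_width: 0.217
grasp_force: 8.0
```

```bash
python3 -c "
from h import *
pol()"
```

```text
r 132.4 ang 157.61 yaw [ 1.800e+02 -1.000e-01  1.579e+02] z 61.2 F [-2.3  3.   6. ] grip 0.21696546866734628 8.00151037517935 t 7.3833 q6 -68.37332569272009
```

>>> servo_tool(
  commands=[
    [0,0,-0.8,-0.02,-0.535,0,0.1],
    [0,0,-0.8,-0.02,-0.535,0,0.1],
    [0,0,-0.8,-0.02,-0.535,0,0.1],
    [0,0,-0.8,-0.02,-0.535,0,0.1],
    [0,0,-0.8,-0.02,-0.535,0,0.1],
    [0,0,-0.8,-0.02,-0.535,0,0.1],
    [0,0,-0.8,-0.02,-0.535,0,0.1],
    [0,0,-0.8,-0.02,-0.535,0,0.1],
  ],
)

```text
t: 8.05
tool_pos: [465.1, -34.0, 61.2]
ee_rot: [180.0, -0.2, -165.4]
contact_force: [-4.9, -0.8, 7.5]
grip_width: 0.218
grasp_force: 8.0
```

>>> servo_tool(
  commands=[
    [0,0,-0.8,-0.02,-0.535,0,0.1],
    [0,0,-0.7,-0.015,-0.469,0,0.1],
    [0,0,-0.6,-0.012,-0.4,0,0.1],
    [0,0,-0.4,-0.005,-0.268,0,0.1],
    [0,0,-0.2,0,-0.134,0,0.1],
    [0,0,-0.2,0,-0.134,0,0.1],
    [0,0,0,0,0,0,0.1],
    [0,0,0,0,0,0,0.1],
  ],
)

```text
t: 8.72
tool_pos: [480.2, -70.5, 61.2]
ee_rot: [-180.0, -0.2, -149.0]
contact_force: [-4.3, -4.4, 7.0]
grip_width: 0.216
grasp_force: 8.0
```

```bash
python3 -c "
from h import *
pol()
shot('wrist','w5.png')"
```

```text
r 134.0 ang 211.92 yaw [-180.    -0.2 -149. ] z 61.2 F [-4.3 -4.4  7. ] grip 0.21605552774363562 8.000258160755038 t 8.7167 q6 -135.53044257144853
```

>>> servo_tool(
  commands=[
    [0,0,-0.2,0,-0.134,0,0.1],
    [0,0,-0.2,0,-0.134,0,0.1],
    [0,0,-0.14,0,-0.095,0,0.1],
    [0,0,0,0,0,0,0.1],
    [0,0,0,0,0,0,0.1],
    [0,0,0,0,0,0,0.1],
  ],
)

```text
t: 9.27
tool_pos: [484.1, -76.5, 61.2]
ee_rot: [-180.0, -0.2, -145.9]
contact_force: [-5.7, -3.7, 7.1]
grip_width: 0.215
grasp_force: 8.0
```

```bash
python3 -c "
from h import *
pol()"
```

```text
r 134.1 ang 214.98 yaw [-180.    -0.2 -145.9] z 61.2 F [-5.7 -3.7  7.1] grip 0.2154556451577084 8.000154979526997 t 9.2667 q6 -139.20808403115072
```

>>> servo_tool(
  commands=[
    [0,0,0,0,0,0,0.5],
    [0,0,0,0,0,0,0.5],
    [0,0,0,0,0,0,0.5],
    [0,0,0,0,0,0,0.5],
    [0,0,0,0,0,-0.5,0.5],
    [0,0,0,0,0,-1,0.5],
    [0,0,0,0,0,-1,0.5],
    [0,0,0,0,0,-1,0.5],
  ],
)

```text
t: 9.93
tool_pos: [484.9, -75.3, 131.9]
ee_rot: [180.0, -0.0, -145.9]
contact_force: [-0.4, -0.2, 0.3]
grip_width: 0.5
grasp_force: 0.0
```

>>> servo_tool(
  commands=[
    [0,0,1,0,0,-1,1],
    [0,0,1,0,0,-1,1],
    [0,0,1,0,0,-1,1],
    [0,0,1,0,0,-1,1],
    [0,0,1,0,0,-1,1],
    [0,0,1,0,0,-1,1],
    [0,0,1,0,0,-1,1],
    [0,0,1,0,0,-1,1],
  ],
)

```text
t: 10.6
tool_pos: [484.8, -75.3, 292.4]
ee_rot: [180.0, 0.0, 167.9]
contact_force: [0.7, -0.1, 1.0]
grip_width: 0.982
grasp_force: 0.0
```

>>> servo_tool(
  commands=[
    [0,0,1,0,0,-0.5,1],
    [0,0,0,0,0,0,1],
    [0,0,0,0,0,0,1],
  ],
)

```text
t: 10.85
tool_pos: [485.2, -75.4, 301.6]
ee_rot: [180.0, 0.1, 162.6]
contact_force: [0.3, 0.3, -1.0]
grip_width: 0.999
grasp_force: 0.0
```

```bash
python3 -c "
from h import *
pol()
import pickle
c=shot('wrist');pickle.dump(c,open('w6.pkl','wb'))
cv2.imwrite('pics/w6.png',cv2.cvtColor(cv2.resize(c['frame'],(800,600),interpolation=2),cv2.COLOR_RGB2BGR))
for b in blobs(c,(80,120,60),(100,255,255))[0]: print(b)
print(proj(c,(594,.4,60)))"
```

```text
r 132.6 ang 214.87 yaw [1.800e+02 1.000e-01 1.626e+02] z 301.6 F [ 0.3  0.3 -1. ] grip 0.9985328545533412 0.0 t 10.85 q6 -87.74296784071998
(array([326.1, 119.4]), array([305, 114,  43,  11, 295], dtype=int32))
(array([326.8, 164.9]), array([ 300,  138,   55,   55, 2328], dtype=int32))
(array([ 16.9, 197.4]), array([  0, 191,  34,  14, 149], dtype=int32))
[335.06929745 224.37030079]
```

View pics/w6.png

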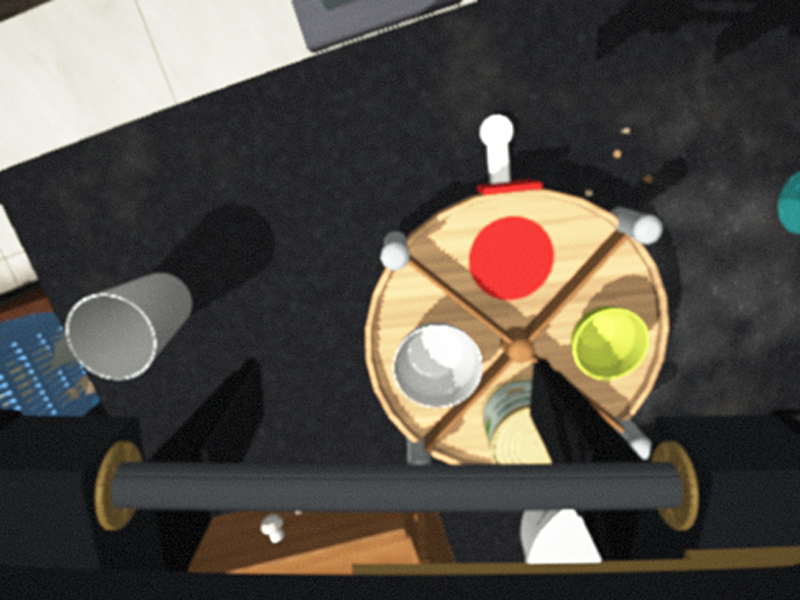

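The tray now has the red disc at (511,257), the tab at (510,187) and the pointer disc at (496,131), with the hub at (520,346). I measure the alignment next.

```bash
python3 -c "
from h import *
import pickle
c=pickle.load(open('w6.pkl','rb'))
h=plane(c,(332.8,221.4),60)[:2];print('hub',h)
g=cv2.cvtColor(c['frame'],cv2.COLOR_RGB2HSV);m=cv2.inRange(g,(0,0,190),(180,50,255));m[:70]=0;m[125:]=0;m[:,:290]=0;m[:,345:]=0
n,l,s,ce=cv2.connectedComponentsWithStats(m);i=1+s[1:,4].argmax();print(s[i],ce[i])
P=np.argwhere(l==i)[:,::-1].astype(float)
Q=np.array([plane(c,u,11)[:2] for u in P])
mm=Q.mean(0);w,v=np.linalg.eigh(np.cov((Q-mm).T));d=v[:,1];print('bar dir',np.degrees(np.arctan2(d[1],d[0]))%180)
_,l=blobs(c,(80,120,60),(100,255,255));
T=plane(c,(326.1,118.5),48)[:2];B=plane(c,(326.8,164.9),30)[:2]
print('bay',B,'tab',T)
for H in(h,np.array([594,.4])):
  for nme,X in(('ptr',plane(c,(317.4,83.8),11)[:2]),('bar',mm),('bay',B),('tab',T)):
    e=X-H;print(nme,np.hypot(*e).round(1),np.degrees(np.arctan2(e[1],e[0])).round(2))
"
```

```text
hub [589.12280696  -1.44843974]
[307  74  21  43 616] [317.78733766  92.72077922]
bar dir 169.39478091173106
bay [523.25591846  13.09204037] tab [462.63605956  23.42879139]
ptr 170.0 169.35
bar 158.8 169.44
bay 67.5 167.55
tab 128.9 168.87
ptr 174.4 170.24
bar 163.3 170.39
bay 71.9 169.83
tab 133.4 170.06
```

The tab and pointer agree within about 0.4°, and the bowls and tin are in their bays. Now to the jar.

>>> servo_tool(
  commands=[
    [0,0,-0.65,0,0,0,1],
    [0,0,-0.65,0,0,0,1],
    [0,0,0,0.26,0.96,0,1],
    [0,0,0,0.26,0.96,0,1],
    [0,0,0,0.26,0.96,0,1],
    [0,0,0,0.26,0.96,0,1],
    [0,0,0,0.26,0.96,0,1],
    [0,0,0,0.26,0.96,0,1],
  ],
)

```text
t: 11.57
tool_pos: [473.5, 44.3, 298.8]
ee_rot: [-180.0, -0.2, 170.0]
contact_force: [0.9, 0.4, 0.1]
grip_width: 0.997
grasp_force: 0.0
```

>>> servo_tool(
  commands=[
    [0,0,0,0.26,0.96,0.3,1],
    [0,0,0,0.26,0.96,0.3,1],
    [0,0,0,0.26,0.96,0.3,1],
    [0,0,0,0.26,0.96,0.3,1],
    [0,0,0,0.26,0.96,0.3,1],
    [0,0,0,0.26,0.96,0.3,1],
    [0,0,0,0.26,0.96,0.3,1],
    [0,0,0,0,0,0,1],
  ],
)

```text
t: 12.23
tool_pos: [460.2, 184.1, 255.4]
ee_rot: [-179.9, -0.3, 170.2]
contact_force: [0.4, -0.0, 0.0]
grip_width: 1.0
grasp_force: 0.0
```

```bash
python3 -c "
from h import *
import pickle
go(450,322,200,170)
c=shot('wrist');pickle.dump(c,open('w7.pkl','wb'))
for b in blobs(c,(80,120,60),(100,255,255))[0]: print(b,plane(c,b[0],82))"
```

```text
pos [460.2 184.1 255.4] rot [-179.9   -0.3  170.2] shift units [1.67 6.71 2.77] wz units 0.04 F [ 0.4 -0.   0. ] grip 0.9996434345645452 t 12.2333 q6 -64.66738944636191
(array([385.8, 145. ]), array([ 354,  115,   64,   62, 3138], dtype=int32)) [450.1249182  319.94139017  82.        ]
(array([121.3, 193.8]), array([ 96, 187,  50,  14, 500], dtype=int32)) [454.33631721  45.21510068  82.        ]
(array([124.4, 235.4]), array([ 100,  212,   57,   53, 1981], dtype=int32)) [500.34630135  35.1972978   82.        ]
```

>>> servo_tool(
  commands=[
    [0,0,0,0.26,0.96,0.4,1],
    [0,0,0,0.26,0.96,0.4,1],
    [0,0,0,0.26,0.96,0.4,1],
    [0,0,0,0.26,0.96,0.4,1],
    [0,0,0,0,0,0,1],
    [0,0,0,0,0,0,1],
  ],
)

```text
t: 12.78
tool_pos: [454.7, 260.7, 225.7]
ee_rot: [-179.9, -0.1, 170.0]
contact_force: [-0.1, 0.4, -0.5]
grip_width: 1.0
grasp_force: 0.0
```

```bash
python3 -c "
from h import *
import pickle
go(450,322,200,170)
c=shot('wrist','w8.png');pickle.dump(c,open('w8.pkl','wb'))
for b in blobs(c,(80,120,60),(100,255,255))[0]: print(b,plane(c,b[0],82))"
```

```text
pos [454.7 260.7 225.7] rot [-1.799e+02 -1.000e-01  1.700e+02] shift units [0.76 2.98 1.29] wz units 0.0 F [-0.1  0.4 -0.5] grip 0.9996953457658369 t 12.7833 q6 -56.033836820706945
(array([317.1, 168.3]), array([ 284,  136,   67,   66, 3513], dtype=int32)) [450.07915301 321.03542577  82.        ]
(array([ 49.5, 216.6]), array([ 22, 209,  56,  16, 620], dtype=int32)) [452.44388457  57.22592341  82.        ]
(array([ 58.7, 253.3]), array([  31,  235,   59,   36, 1557], dtype=int32)) [492.12161962  52.55991016  82.        ]
```

View pics/w8.png

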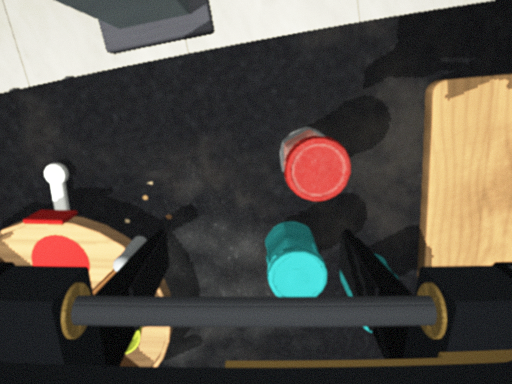

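The red lid is at (318,169), clear of the turquoise jar (297,275) and the board (edge at column 425).

```bash
python3 -c "
from h import *
import pickle
a,b=[pickle.load(open(f'w{i}.pkl','rb')) for i in(7,8)]
print(tri(a,(385.8,145),b,(317.1,168.3)))
print('lid top centre',plane(b,(318,169),82),'floor contact?',)
print('turq',plane(b,(297,276),82),'board edge',plane(b,(425,170),15))
w1=pickle.load(open('w2.pkl','rb'));print(tri(w1,(327.1,127.3),b,(317.1,168.3)))"
```

```text
(array([451.26093037, 321.75295224,  77.0287145 ]), np.float64(0.1528160889131351))
lid top centre [450.87973205 321.77698173  82.        ] floor contact?
turq [558.31214531 287.45099835  82.        ] board edge [490.11336902 452.56432294  15.        ]
(array([450.52523067, 321.40091308,  80.28025391]), np.float64(0.22093184871959515))
```

>>> servo_tool(
  commands=[
    [0,0,0,0.25,0.95,0.9,1],
    [0,0,0,0.25,0.95,0.9,1],
    [0,0,0,0.25,0.95,0.9,1],
    [0,0,0,0,0.1,0.9,1],
    [0,0,0,0,0,0.8,1],
    [0,0,0,0,0,0,1],
    [0,0,0,0,0,0,1],
  ],
)

```text
t: 13.42
tool_pos: [450.7, 320.8, 138.4]
ee_rot: [-179.9, -0.1, 169.9]
contact_force: [0.5, 0.3, 0.9]
grip_width: 1.001
grasp_force: 0.0
```

```bash
python3 -c "
from h import *
go(450,321.5,49,170)"
```

```text
pos [450.7 320.8 138.4] rot [-1.799e+02 -1.000e-01  1.699e+02] shift units [0.04 0.03 4.47] wz units -0.02 F [0.5 0.3 0.9] grip 1.0014632274436728 t 13.4167 q6 -49.9719389513142
```

Lid height by triangulation is 77–80 mm, which fits the given 82. I descend to z≈49 and grip.

>>> servo_tool(
  commands=[
    [0,0,0,0,0.03,0.7,1],
    [0,0,0,0,0,0.8,1],
    [0,0,0,0,0,0.8,1],
    [0,0,0,0,0,0.8,1],
    [0,0,0,0,0,0.7,1],
    [0,0,0,0,0,0.5,1],
    [0,0,0,0,0,0.17,1],
    [0,0,0,0,0,0,1],
  ],
  grip_force=15,
)

```text
t: 14.08
tool_pos: [451.1, 322.3, 49.5]
ee_rot: [-180.0, 0.0, 169.9]
contact_force: [0.8, 0.1, 0.7]
grip_width: 0.999
grasp_force: 0.0
```

>>> servo_tool(
  commands=[
    [0,0,0,0,0,0,0.7],
    [0,0,0,0,0,0,0.5],
    [0,0,0,0,0,0,0.5],
    [0,0,0,0,0,0,0.5],
    [0,0,0,0,0,0,0.5],
    [0,0,0,0,0,0,0.5],
    [0,0,0,0,0,0,0.5],
    [0,0,0,0,0,0,0.5],
  ],
)

```text
t: 14.75
tool_pos: [450.9, 322.7, 49.6]
ee_rot: [180.0, 0.0, 169.9]
contact_force: [-0.4, -1.7, 3.1]
grip_width: 0.646
grasp_force: 15.0
```

```bash
python3 -c "
from h import *
go(450,321.5,49,170);print(arm.sense()['grasp_force'])"
```

```text
pos [450.9 322.7  49.6] rot [180.    0.  169.9] shift units [ 0.04 -0.07  0.03] wz units -0.01 F [-0.4 -1.7  3.1] grip 0.6455926141801921 t 14.75 q6 -49.87986549021883
15.000140815973282
```

>>> servo_tool(
  commands=[
    [0,0,0,0,0,-0.3,0.5],
    [0,0,0,0,0,-0.6,0.5],
    [0,0,0,0,0,-0.9,0.5],
    [0,0,0,0,0,-1,0.5],
    [0,0,0,0,0,-1,0.5],
    [0,0,0,0,0,-1,0.5],
    [0,0,0,0,0,-0.8,0.5],
    [0,0,0,0,0,-0.4,0.5],
  ],
)

```text
t: 15.42
tool_pos: [451.7, 323.3, 172.8]
ee_rot: [179.8, 0.2, 169.9]
contact_force: [1.5, 0.1, -1.8]
grip_width: 0.647
grasp_force: 15.0
```

```bash
python3 -c "
from h import *
c=shot('top');print([ (b[0],plane(c,b[0],30)) for b in blobs(c,(80,120,60),(100,255,255))[0] if 250<b[0][0]<340 and b[0][1]>100])
B=594+73*np.cos(np.radians(170.1)),.4+73*np.sin(np.radians(170.1));print(B)
go(*B,170,170)"
```

```text
[(array([302.5, 197.3]), array([528.49101993,   8.68853144,  30.        ]))]
(np.float64(522.0870191907015), np.float64(12.9508243203969))
pos [452.2 323.6 173.5] rot [179.8   0.3 169.9] shift units [ -6.16 -14.68   0.18] wz units -0.01 F [ 1.2 -0.4 -0.8] grip 0.6464137154038587 t 15.4667 q6 -49.87985376715468
```

>>> servo_tool(
  commands=[
    [0,0,0,-0.15,-0.4,0,0.5],
    [0,0,0,-0.3,-0.7,0,0.5],
    [0,0,0,-0.4,-0.95,0,0.5],
    [0,0,0,-0.4,-0.95,0,0.5],
    [0,0,0,-0.4,-0.95,0,0.5],
    [0,0,0,-0.4,-0.95,0,0.5],
    [0,0,0,-0.4,-0.95,0,0.5],
    [0,0,0,-0.4,-0.95,0,0.5],
  ],
)

```text
t: 16.13
tool_pos: [482.0, 177.0, 167.2]
ee_rot: [-179.9, -0.2, 169.9]
contact_force: [0.2, 0.8, -1.4]
grip_width: 0.646
grasp_force: 15.0
```

>>> servo_tool(
  commands=[
    [0,0,0,-0.4,-0.95,0,0.5],
    [0,0,0,-0.4,-0.95,0,0.5],
    [0,0,0,-0.4,-0.95,0,0.5],
    [0,0,0,-0.4,-0.95,0,0.5],
    [0,0,0,-0.4,-0.95,0,0.5],
    [0,0,0,-0.4,-0.95,0,0.5],
    [0,0,0,-0.4,-0.95,0,0.5],
    [0,0,0,-0.3,-0.5,0,0.5],
  ],
)

```text
t: 16.8
tool_pos: [518.0, 25.0, 167.3]
ee_rot: [-179.9, -0.2, 169.8]
contact_force: [0.5, -0.1, -2.4]
grip_width: 0.647
grasp_force: 15.0
```

>>> servo_tool(
  commands=[
    [0,0,0,-0.1,-0.2,0,0.5],
    [0,0,0,0,0,0,0.5],
    [0,0,0,0,0,0,0.5],
  ],
)

```text
t: 17.05
tool_pos: [519.9, 23.2, 168.6]
ee_rot: [180.0, -0.1, 169.9]
contact_force: [-0.0, 0.1, -2.3]
grip_width: 0.649
grasp_force: 15.0
```

```bash
python3 -c "
from h import *
go(522.5,13,80,170)
c=shot('wrist')
a=np.hstack([c['frame'],shot('scene')['frame'][165:265,220:353].repeat(3,0).repeat(3,1)[:300][:, :399]]) if 0 else c['frame']
cv2.imwrite('pics/w9.png',cv2.cvtColor(a,cv2.COLOR_RGB2BGR))"
```

```text
pos [519.9  23.2 168.6] rot [ 1.800e+02 -1.000e-01  1.699e+02] shift units [-0.22 -0.48  4.43] wz units -0.01 F [-0.   0.1 -2.3] grip 0.6490146063431331 t 17.05 q6 -83.29847771077063
```

View pics/w9.png

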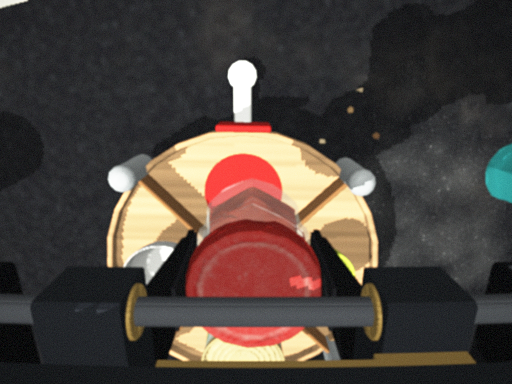

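The held jar hangs upright over the bay. The tab at (243,128) lines up with the pointer at (242,75), and nothing is in the way.

>>> servo_tool(
  commands=[
    [0,0,0,-0.1,-0.25,0.3,0.5],
    [0,0,0,-0.1,-0.23,0.5,0.5],
    [0,0,0,0,0,0.7,0.5],
    [0,0,0,0,0,0.8,0.5],
    [0,0,0,0,0,0.8,0.5],
    [0,0,0,0,0,0.5,0.5],
    [0,0,0,0,0,0.3,0.5],
    [0,0,0,0,0,0,0.5],
  ],
)

```text
t: 17.77
tool_pos: [521.3, 12.9, 89.1]
ee_rot: [-180.0, -0.2, 169.9]
contact_force: [-0.1, 0.3, -2.0]
grip_width: 0.641
grasp_force: 15.0
```

```bash
python3 -c "
from h import *
go(522.5,13,80,170)"
```

```text
pos [521.3  12.9  89.1] rot [-180.    -0.2  169.9] shift units [-0.06  0.02  0.46] wz units -0.01 F [-0.1  0.3 -2. ] grip 0.6412248542025529 t 17.7667 q6 -84.42600980288695
```

>>> servo_tool(
  commands=[
    [0,0,0,-0.05,0,0.1,0.5],
    [0,0,0,0,0,0.1,0.5],
    [0,0,0,0,0,0.1,0.5],
    [0,0,0,0,0,0.05,0.5],
    [0,0,0,0,0,0.05,0.5],
    [0,0,0,0,0,0,0.5],
    [0,0,0,0,0,0,0.5],
  ],
)

```text
t: 18.35
tool_pos: [523.7, 12.5, 83.4]
ee_rot: [180.0, 0.0, 169.9]
contact_force: [-0.5, 0.9, -1.9]
grip_width: 0.647
grasp_force: 15.0
```

>>> servo_tool(
  commands=[
    [0,0,0,0,0,0.05,0.5],
    [0,0,0,0,0,0,0.5],
    [0,0,0,0,0,0,0.5],
  ],
)

```text
t: 18.6
tool_pos: [523.5, 12.5, 82.2]
ee_rot: [-180.0, -0.0, 169.9]
contact_force: [0.6, 0.8, -1.5]
grip_width: 0.649
grasp_force: 15.0
```

>>> servo_tool(
  commands=[
    [0,0,0,0,0,0.05,0.5],
    [0,0,0,0,0,0,0.5],
    [0,0,0,0,0,0,0.5],
  ],
)

```text
t: 18.85
tool_pos: [523.5, 12.5, 81.2]
ee_rot: [-180.0, -0.0, 169.9]
contact_force: [-0.3, 0.6, -2.9]
grip_width: 0.647
grasp_force: 15.0
```

>>> servo_tool(
  commands=[
    [0,0,0,0,0,0.05,0.5],
    [0,0,0,0,0,0,0.5],
    [0,0,0,0,0,0,0.5],
  ],
)

```text
t: 19.1
tool_pos: [523.5, 12.5, 80.2]
ee_rot: [-180.0, -0.0, 169.9]
contact_force: [-0.5, -0.8, -1.8]
grip_width: 0.645
grasp_force: 15.0
```

>>> servo_tool(
  commands=[
    [0,0,0,0,0,0.05,0.5],
    [0,0,0,0,0,0,0.5],
    [0,0,0,0,0,0,0.5],
  ],
)

```text
t: 19.35
tool_pos: [523.9, 12.5, 79.6]
ee_rot: [180.0, 0.0, 169.9]
contact_force: [-0.1, -0.5, 0.2]
grip_width: 0.644
grasp_force: 15.0
```

>>> servo_tool(
  commands=[
    [0,0,0,0,0,0.03,0.5],
    [0,0,0,0,0,0,0.5],
    [0,0,0,0,0,0,0.5],
  ],
)

```text
t: 19.6
tool_pos: [524.2, 12.4, 79.5]
ee_rot: [-180.0, 0.1, 169.9]
contact_force: [-1.6, -0.3, 5.5]
grip_width: 0.65
grasp_force: 15.0
```

Contact at z 79.5. I release gently and retreat straight up.

>>> servo_tool(
  commands=[
    [0,0,0,0,0,-0.02,0.66],
    [0,0,0,0,0,0,0.72],
    [0,0,0,0,0,0,0.8],
    [0,0,0,0,0,0,0.9],
    [0,0,0,0,0,0,0.95],
    [0,0,0,0,0,0,0.95],
    [0,0,0,0,0,-0.2,0.95],
    [0,0,0,0,0,-0.5,0.95],
  ],
)

```text
t: 20.27
tool_pos: [522.4, 12.6, 91.9]
ee_rot: [-180.0, -0.2, 169.9]
contact_force: [-0.0, 0.1, 0.3]
grip_width: 0.947
grasp_force: 0.0
```

>>> servo_tool(
  commands=[
    [0,0,0,0,0,-0.8,0.95],
    [0,0,0,0,0,-1,0.95],
    [0,0,0,0,0,-1,0.95],
    [0,0,0,0,0,-1,0.95],
    [0,0,0,0,0,-1,0.95],
    [0,0,0,0,0,-1,0.95],
    [0,0,0,0,0,-1,0.95],
    [0,0,0,0,0,-1,0.95],
  ],
)

```text
t: 20.93
tool_pos: [523.6, 12.5, 251.3]
ee_rot: [180.0, 0.1, 169.9]
contact_force: [0.6, 1.0, 0.0]
grip_width: 0.95
grasp_force: 0.0
```

>>> servo_tool(
  commands=[
    [0,0,0,0.4,0,-1,0.95],
    [0,0,0,0.4,0,-1,0.95],
    [0,0,0,0,0,0,0.95],
    [0,0,0,0,0,0,0.95],
  ],
)

```text
t: 21.27
tool_pos: [508.5, 15.3, 291.4]
ee_rot: [180.0, 0.3, 169.9]
contact_force: [0.8, 1.2, 0.1]
grip_width: 0.955
grasp_force: 0.0
```

```bash
python3 -c "
from h import *
pol()
c=shot('wrist')
cv2.imwrite('pics/w10.png',cv2.cvtColor(c['frame'],cv2.COLOR_RGB2BGR))
for b in blobs(c,(80,120,60),(100,255,255))[0]: print(b)
for n,X in(('axis',(594,.4,60)),('lid exp',(522,13,112))): print(n,proj(c,X))
import pickle;pickle.dump(c,open('w10.pkl','wb'))"
```

```text
r 86.8 ang 170.1 yaw [180.    0.3 169.9] z 291.4 F [0.8 1.2 0.1] grip 0.9547402124823248 0.0 t 21.2667 q6 -84.25701030366194
(array([254.3, 123.3]), array([234, 119,  41,   9, 278], dtype=int32))
(array([252.8, 181.1]), array([ 223,  143,   60,   75, 3351], dtype=int32))
axis [253.47120087 231.14509673]
lid exp [253.28369672 186.66544466]
```

View pics/w10.png

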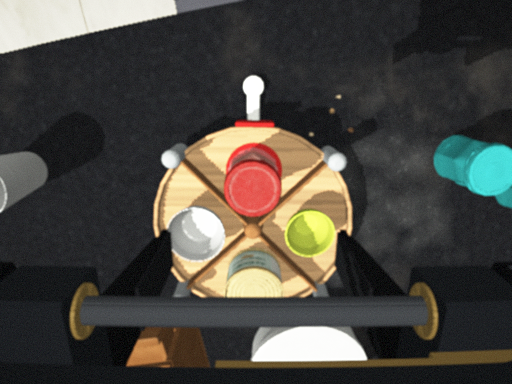

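```bash
python3 -c "
from h import *
import pickle
c=pickle.load(open('w10.pkl','rb'))
H=np.array([594,.4])
K=np.array([plane(c,u,78)[:2] for u in((172,158),(337,160))])
A=lambda X:np.degrees(np.arctan2(X[1]-H[1],X[0]-H[0])).round(2)
print('ptr',A(plane(c,(253.5,86.5),11)),'tab',A(plane(c,(254.3,123.3),48)),'knobs mean',A(K.mean(0)),[A(k)for k in K]);print(arm.hand_in())"
```

```text
ptr 169.88 tab 169.48 knobs mean 169.16 [np.float64(-146.7), np.float64(125.05)]
the job is handed in; nothing more can be done
None
```

The chilli jar is set down in the red bay and released; the last picture shows it upright and the tab within about half a degree of the pointer. The tin and bowls are still in their bays, the tumbler was not touched, and I handed the job in at about 21 s with no verdict returned.

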